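Clamp a casting mould with the recessed knob

TASK

Stand the plaster mould gently in the mould clamp, upright between the two jaws with its parting line along the jaws, and let go. Then reach into the well, turn the recessed knob clockwise until the sprung pad presses the mould against the far jaw with about 15 N (the pad's spring about half in; much more cracks the plaster), and leave it clamped. Do not knock or lean on the cast rim of the well, drop the mould, or disturb the other things on the bench.

Things in the scene. Friction and masses are not known exactly. Their poses are not given: they have to be found in the camera images.
- mould_center (a point): Centre of the loose plaster mould, an upright block 54 x 60 mm and 76 mm tall (0.2 to 0.5 kg), with a dark round pour hole in its top and a thin parting line running across the top, side to side. Axes: x across the 54 mm (along the parting line; grasp it across these faces), y across the 60 mm (the clamping direction), z up. It starts standing on the bench.
- clamp: Mould clamp: dark steel base plate 130 (x) x 270 (y) x 14 mm, fixed to the bench; origin at the centre of its underside, z up. On it along y: grey knob housing (centred at y = -77 mm), moving jaw with a sprung black rubber pad (60 mm wide, 18 to 58 mm above the bench), open bed, and the far jaw at the +y end (plate 70 mm wide, top 60 mm above the bench). Open to +x and -x.
- bed (a point): Top of the base plate (14 mm above the bench) at y = 56 mm in the clamp's frame; axes as the clamp's. Stand the mould here, its y along the clamp's y, either way round: at least 10 mm is free between it and the pad, 2 to 14 mm to the far jaw. The far jaw was left anywhere with its face at 88 to 100 mm of the clamp's y and is not reported. The pad slides the mould along to it.
- guard: Grey cast housing, 112 x 112 mm, top 90 mm above the bench (origin at the centre of its underside, 14 mm above the bench), with a round well of 95 mm diameter, 45 mm deep (floor 45 mm above the bench). The knob stands in the middle of the well.
- knob_grip (a point): Point on the vertical axis of the knob, 70 mm above the bench, where to grip it. The knob is a round ribbed black cylinder, 36 mm in diameter, its top 82 mm above the bench (8 mm below the rim of the well), its foot 52 mm above the bench; 30 mm free all round between it and the wall of the well.
- knob (a joint): Angle of the knob in rad, growing clockwise seen from above (tightening), 0 to 4.2; it starts near 0, where the pad's face is at y = 10 mm of the clamp, and advances the pad 12 mm per rad. Pad spring: 3 N per mm, 10 mm travel, no preload. Steady turning friction 0.32 N m; each 10 N on the pad adds 0.12 N m (36 N per rad once the mould meets the far jaw). Friction holds it when let go.
- dragon_a: Bystander: unglazed reddish figurine, about 75 mm across and 100 mm tall; origin under its middle.
- dragon_b: Bystander: blue-grey glazed figurine, about 80 mm across and 105 mm tall; origin under its middle.
- jar: Bystander: glaze jar, 60 mm across, 75 mm tall; origin under its middle.
- bowl: Bystander: white bowl, 100 mm across, 45 mm tall; origin under its middle.
- beaker: Bystander: clay beaker, 66 mm across, 85 mm tall; origin under its middle.
- brush: Bystander: brush about 200 mm long, lying on the bench.
- spatula: Bystander: spatula about 250 mm long, lying on the bench.
There are look-alikes about, which are no part of the job. Leave any green look-alike of the part that bears mould_center alone.

How it is judged (in metres and radians):
On the way:
1. the mould stands upright on the clamp's bed between the jaws, lined up, and let go (contact force between the fingers and mould below 0.1 N and z of mould_center in the frame of bed between 0.034 and 0.042 m and x of mould_center in the frame of bed between -0.018 and 0.018 m and y of mould_center in the frame of bed between -0.022 and 0.022 m and angle between the y axis of mould_center and the y axis of clamp, either way round below 0.2 rad and angle between mould_center's own z axis and vertical below 0.1 rad), for 0.2 s.
At the end, for the whole second after the job is handed in: The mould stands upright on the bed (within 0.08 rad of upright and of square to the jaws, within 20 mm of the middle sideways), held between pad and far jaw with 9 to 21 N, at rest and let go (contact force between pad and mould between 9 and 21 N and x of mould_center in the frame of bed between -0.02 and 0.02 m and z of mould_center in the frame of bed between 0.034 and 0.042 m and angle between the y axis of mould_center and the y axis of clamp, either way round below 0.08 rad and angle between mould_center's own z axis and vertical below 0.08 rad and linear speed of mould below 0.01 m/s); the robot touches nothing.
It fails at once if the pad presses the mould with more than 28 N (cracked plaster) (contact force between pad and mould above 28 N).
It fails at once if the cast housing around the knob is knocked or leaned on with more than 15 N (contact force between any of the fingers, the arm and guard above 15 N).
It fails at once if the mould is dropped from more than about 1 cm (contact force between the fingers and mould below 0.1 N and linear speed of mould above 0.45 m/s).
It fails at once if a bystander is moved by more than 3 cm (distance of any of dragon_a, dragon_b, jar, bowl, beaker, brush, spatula from where it was at the start of the episode above 0.03 m).
It also fails if it takes over 70 s, if anything falls off the work surface, if the arm or the gripper's body presses on something with over 40 N, if the wrist force passes 120 N, or if a joint passes its speed limit or range.

ROBOT

A 6-joint arm with a two-finger parallel gripper is mounted at the origin on the work surface. World frame = base frame: x ahead of the robot, y to its left, z up, the work surface at z = 0. Lengths are in mm, angles in degrees, forces in N, time in s.
With the tool pointing down it reaches from about 300 to 850 mm from the base axis. Payload 4.2 kg.
Tool frame: the origin (TCP) lies midway between the tips of the shut fingers; the grasp point (between the pads) lies 19 mm behind it; x points along the fingers, z is the direction in which the jaws open and shut, and the axes are right-handed (so a half turn about x gives the same grasp; the last joint's range is limited). The gripper opens to 91 mm and grips with 3 to 60 N. Pads are 32 mm wide; open, the fingers measure 118 mm over their backs; the gripper's body (76 mm by 178 mm) begins 60 mm behind the grasp point.
Start: joints at [-72.25, 18.312, 89.639, -0, 72.044, -1.146], TCP at [186.219, -544.027, 213.976] pointing down, gripper open.
Joint ranges: [-177.97, 177.97], [-48.28, 115.42], [12.27, 149.76], [-77.06, 257.06], [2.81, 150.46], [-146.56, 146.56]. Speed limits (degrees/s): [147.25, 147.25, 180, 180, 180, 180].

INTERFACE

Orientations are given as [roll, pitch, yaw] about the fixed x, y, z axes, in that order (R = Rz(yaw) Ry(pitch) Rx(roll)).
In Python, from workcell import env gives the robot as it stands.
- The arm moves only by the tool send_rows, never from a script. Its argument "commands" is a list that holds one entry, the list of rows, each a list of 6 numbers: the shift along the tool's x, y, z normalised to -1 to 1, where 1 is 0.1 m, then the turn, a rotation vector about the tool's x, y, z normalised to -1 to 1, where 1 is 2 pi rad. In form: [[[x, y, z, wx, wy, wz], ...]]. A call has 1 to 20 rows; each row is the pose to reach, as a shift and turn from the pose commanded when the call began, along the tool's axes at that moment, turning the shorter way round; what a row does not reach only later rows make up. A row lasts 1/8 s, in which the tool goes at most 62.5 mm and 10.7 degrees, less where a joint would pass 70% of its speed; a pose out of reach is approached as far as the arm can. A call with a number of a shift or a turn outside -1 to 1 is refused whole. A call with a gripper value outside its range is refused whole. "jaw" is the closure, from -1 (fully open) to 1 (shut), so that 0 is half open, set as the call begins (left out, the last holds). The fingers move at their own pace and stop on an object; "force" is the grip in N (left out, the last holds). Time passes only in rows, so rows that repeat a pose let the fingers close. It gives the time, the measured TCP pose, the force and the opening at its end, in the units of the state.
- env.state(): the state, without advancing time (a new reading comes with each control period).
- env.grab_frame(name): name is "side" or "top"; returns (picture, depth): 384x512x3 uint8, red, green, blue; 384x512 float32, mm along the optical axis (not along the pixel's ray), 0 where there is no reading.
- env.get_calibration(name): a dict with "mtx" (3x3 intrinsics, pixels), "dist_coeffs" ([k1, k2, p1, p2, k3] as OpenCV has them; the pictures are not rectified), "camera_from_world" (4x4, takes a point from world to camera coordinates). Camera axes: x right, y up, looking along -z (the intrinsics and any distortion apply to the point x, -y, -z); pixel columns grow to the right and rows downward; lengths in mm; the calibration is good to about 2 mm. A picture is of the moment at which its call begins. get_calibration takes no time and is no camera call.
- env.job_done(): hands the job in, once; it reports no verdict.
The state is a dict: "time_s": time; "qpos": joint angles; "qvel": joint speeds; "effort": joint torques, N m; "ee_pos": TCP position; "ee_rot": TCP orientation; "force": force on the tool from outside, world axes, zero at the start; "torque": the same for the moment, N m; "gripper_width": finger opening in mm.
Only numpy, scipy, OpenCV 4.12 (cv2) and the standard library are available. Lean on these libraries where they do the work, as an engineer would, in place of code of your own. Each camera call takes 0.05 s, during which the arm holds its last target.

## Working session

There is one attempt and no reset: what is moved stays moved. The work goes in short steps, Python scripts to look and compute and a tool call to move; the robot and the scene stay as the last step left them, time stands still between calls to the robot, and variables do not carry over. Pictures are saved under pics/ and viewed, and the job is handed in when it is done.

Besides the shell and the picture viewer there is one more tool, called after "Request:" by a JSON object that holds its "fn" and its "kwargs", one argument or row to a line. send_rows: Moves the arm, as the interface text tells. Its arguments: {"type":"object","properties":{"commands":{"type":"array","items":{"type":"array","items":{"type":"array","items":{"type":"number","minimum":-1,"maximum":1}}}},"jaw":{"type":"number"},"force":{"type":"number"}},"required":["commands"]}

```bash
ls; mkdir -p pics
cat > h.py <<'E'
import numpy as np, cv2
from workcell import env
def grab(n,tag):
    p,d=env.grab_frame(n); cv2.imwrite(f'pics/{tag}.png',p[:,:,::-1]); np.save(f'pics/{tag}_d.npy',d); return p,d
def crop(tag,x0,y0,x1,y1,s):
    p=cv2.imread(f'pics/{tag}.png')[y0:y1,x0:x1]
    cv2.imwrite(f'pics/{tag}_c{x0}_{y0}.png',cv2.resize(p,None,fx=s,fy=s,interpolation=cv2.INTER_CUBIC))
def ray(n,u,v):
    c=env.get_calibration(n); K=np.array(c['mtx'],float); D=np.array(c['dist_coeffs'],float)
    q=cv2.undistortPoints(np.array([[[u,v]]],float),K,D)[0,0]
    T=np.array(c['camera_from_world'],float); R=T[:3,:3];t=T[:3,3]
    d=R.T@np.array([q[0],-q[1],-1.]); o=-R.T@t
    return o,d
def atz(n,u,v,z):
    o,d=ray(n,u,v); return o+d*(z-o[2])/d[2]
def atd(n,u,v,dep):
    o,d=ray(n,u,v); return o+d*dep
E
python3 - <<'E'
from h import *
print(env.state())
for n in('top','side'):
    grab(n,n+'0'); o,d=ray(n,256,192); print(n,o,d)
E
```

```text
pics
{'time_s': 0.0, 'qpos': array([-7.22489662e+01,  1.83491060e+01,  8.97064846e+01, -2.09703309e-03,
        7.20424595e+01, -1.14694221e+00]), 'qvel': array([-0.00596648,  0.04794802,  0.00270384, -0.05267157, -0.05799327,
       -0.12585946]), 'effort': array([-8.37365660e-04, -4.12459803e+01, -2.31971365e+01,  7.26557407e-02,
        4.57810645e-02, -1.49734869e-04]), 'ee_pos': array([ 186.06000319, -543.53392234,  213.14515163]), 'ee_rot': array([-179.98204135,   89.90192953,  108.91658294]), 'force': array([ 0.23384732,  0.07532617, -0.13962584]), 'torque': array([0.0160938 , 0.00080158, 0.004861  ]), 'gripper_width': 91.05898779907442}
top [ 427.98691699  -35.49489423 1156.79979396] [ 0.11815482  0.00346291 -0.99314752]
side [ 440.55912658 -907.68681881  684.32830299] [ 0.12295166  0.82187212 -0.55632144]
```

View pics/top0.png

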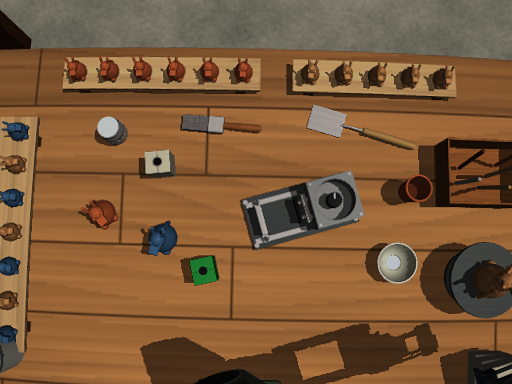

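View pics/side0.png

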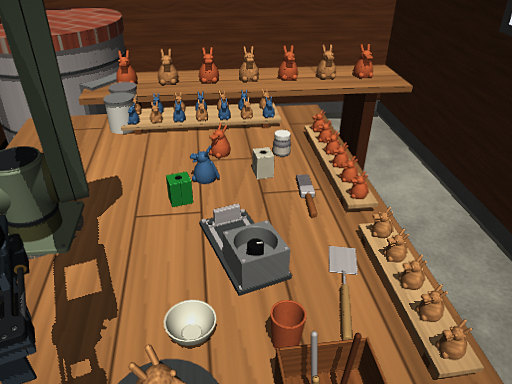

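The top view shows the white mould at about (158,162), the green look-alike at (203,270), and the clamp from (262,222), the far jaw end, to (333,200), the knob.

Run:
```python
from h import *
crop('top0',125,135,195,195,11); crop('top0',232,165,372,255,5.7)
```

```text
(no output)
```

View pics/top0_c125_135.png

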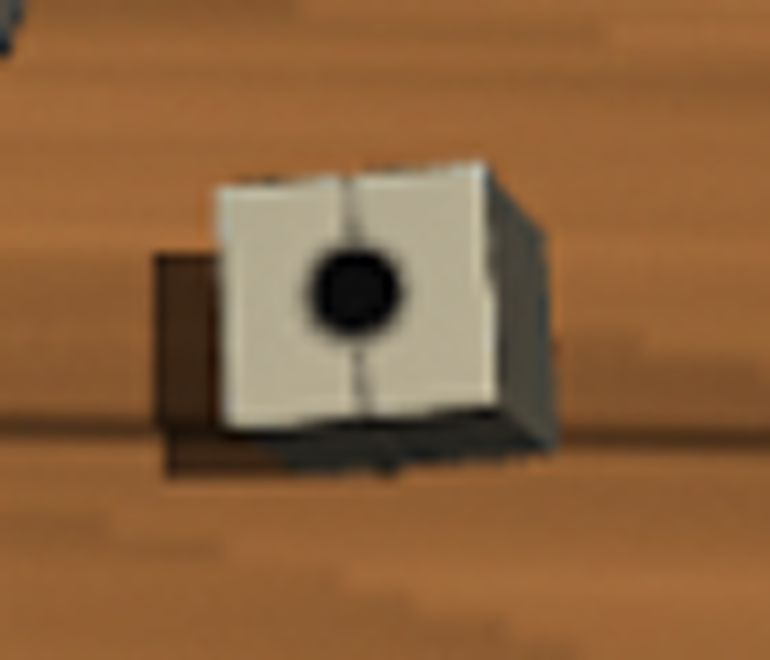

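View pics/top0_c232_165.png

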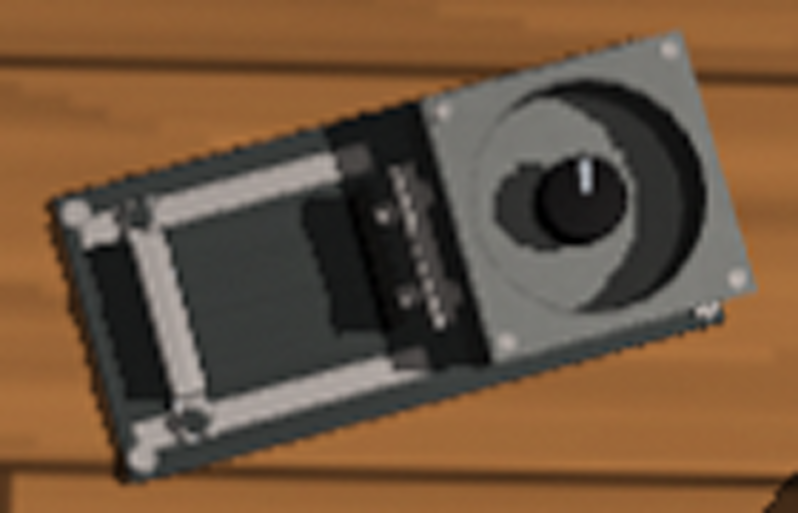

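Run:
```python
from h import *
def P(x,y,ox,oy,s,z): return atz('top',(x+.5)/s-.5+ox,(y+.5)/s-.5+oy,z)
m=[P(x,y,125,135,11,76) for x,y in [(217,187),(487,163),(497,402),(228,430),(355,293),(348,180),(365,412)]]
for p in m: print(p.round(1))
c=np.mean(m[:4],0); print('mould',c)
def ang(a,b): return np.degrees(np.arctan2(*(b-a)[[1,0]]))
print('ang +x edges',ang(m[3],m[0]),ang(m[2],m[1]),'y',ang(m[1],m[0]),ang(m[2],m[3]), 'line',ang(m[6],m[5]))
print([np.linalg.norm(m[i]-m[(i+1)%4]) for i in range(4)])
g=[P(x,y,232,165,5.7,90) for x,y in [(425,97),(677,33),(752,292),(490,365)]]
for p in g: print(p.round(1))
gc=np.mean(g,0);print('guard',gc,[np.linalg.norm(g[i]-g[(i+1)%4]) for i in range(4)])
print('y ang',ang(g[1],g[0]),ang(g[2],g[3]),'x',ang(g[3],g[0]),ang(g[2],g[1]))
print('knob',P(581,201,232,165,5.7,82))
b=[P(x,y,232,165,5.7,14) for x,y in [(50,200),(122,482)]]
print('base far',b,np.linalg.norm(b[0]-b[1]),ang(b[1],b[0]),'mid',(b[0]+b[1])/2)
bm=(b[0]+b[1])/2
print('dir guard->far', ang(gc,bm), np.linalg.norm((gc-bm)[:2]))
# depth map grid checks
d=np.load('pics/top0_d.npy')
for u,v in [(157,165),(157,158),(334,200),(318,180),(250,220)]:
    print(u,v,d[v,u],atd('top',u,v,d[v,u]).round(1))
```

```text
[648.  237.2  76. ]
[654.3 178.2  76. ]
[602.  173.7  76. ]
[594.7 232.   76. ]
[625.2 205.7  76. ]
[650.  208.5  76. ]
[599.2 202.3  76. ]
mould [624.76259331 205.25513097  76.        ]
ang +x edges 5.540242491916801 4.970075261357272 y 96.08671158823448 97.06339819893184 line 6.938200025051861
[np.float64(59.266240313503666), np.float64(52.54495043180095), np.float64(58.76142550966044), np.float64(53.53902914653435)]
[ 581.9 -147.9   90. ]
[ 610.9 -251.6   90. ]
[ 504.9 -282.6   90. ]
[ 473.1 -175.5   90. ]
guard [ 542.69983994 -214.3789983    90.        ] [np.float64(107.69342555846448), np.float64(110.42910769407709), np.float64(111.67081359967415), np.float64(112.2077390928282)]
y ang 105.63929483012099 106.5388265168296 x 14.257086617656002 16.291488554718235
knob [ 541.45893678 -213.4276707    82.        ]
base far [array([543.94179857,   6.80907953,  14.        ]), array([422.60457748, -27.2622108 ,  14.        ])] 126.03005215236966 15.68465377977552 mid [483.27318802 -10.22656563  14.        ]
dir guard->far 106.22972918048025 212.62582797489858
157 165 1097.7451 [616.7 205.7  72.2]
157 158 1096.6018 [633.1 205.8  75. ]
334 200 1081.3784 [ 541.2 -214.6   81.6]
318 180 1078.7589 [ 586.5 -175.7   88.8]
250 220 1142.6447 [494.  -18.3  14.9]
```

Request:
{"fn": "send_rows", "kwargs": {
  "commands": [
    [[0,0.5,-0.5,-0.07,0,0],[0,1,-1,-0.15,0,0],[0,1,-1,-0.214,0,0],[0,1,-1,-0.214,0,0],[0,1,-1,-0.214,0,0],[0,1,-1,-0.214,0,0],[0,1,-1,-0.214,0,0],[0,1,-1,-0.214,0,0],[0,1,-1,-0.214,0,0]]
  ],
  "jaw": -1
}}

```text
time_s: 1.23
ee_pos: [248.4, -416.9, 213.8]
ee_rot: [106.0, 90.0, 111.8]
force: [1.3, 0.1, 0.3]
gripper_width: 91.2
```

```bash
cat >> h.py <<'E'
from scipy.spatial.transform import Rotation as Ro
def st():
    s=env.state(); R=Ro.from_euler('xyz',s['ee_rot'],degrees=True).as_matrix(); return s,np.array(s['ee_pos']),R
def go(target,yaw):
    s,p,R=st()
    y=np.radians(yaw); z=np.array([np.cos(y),np.sin(y),0]);x=np.array([0,0,-1.]);Rt=np.array([x,np.cross(z,x),z]).T
    d=R.T@(np.array(target)-p)/100; w=Ro.from_matrix(R.T@Rt).as_rotvec()/(2*np.pi)
    print('t',round(s['time_s'],2),'p',p.round(1),'yaw',np.degrees(np.arctan2(R[1,2],R[0,2])).round(2),'q',np.round(s['qpos'],1),'F',s['force'].round(1),'T',s['torque'].round(2),'w',round(s['gripper_width'],1)); print('shift',d.round(3),'turn',w.round(4))
E
python3 -c "
from h import *
go((624.8,205.3,213),6)"
```

```text
t 1.23 p [ 248.4 -416.9  213.8] yaw 5.81 q [-60.6  10.2 100.8   0.   69.  -66.4] F [1.3 0.1 0.3] T [ 0.02 -0.09 -0.02] w 91.2
shift [0.009 5.809 4.374] turn [-0.0005 -0.     -0.0001]
```

Request:
{"fn": "send_rows", "kwargs": {
  "commands": [
    [[0,0.5,0.37,0,0,0],[0,0.968,0.729,0,0,0]]
  ]
}}

```text
time_s: 1.48
ee_pos: [311.3, -312.3, 213.8]
ee_rot: [26.2, 90.0, 31.9]
force: [1.7, -0.9, 0.2]
gripper_width: 91.2
```

Request:
{"fn": "send_rows", "kwargs": {
  "commands": [
    [[0,0.5,0.37,0,0,0],[0,0.968,0.729,0,0,0]]
  ]
}}

```text
time_s: 1.72
ee_pos: [374.2, -207.7, 214.1]
ee_rot: [-33.9, 90.0, -28.1]
force: [0.9, -0.9, 0.6]
gripper_width: 91.7
```

Request:
{"fn": "send_rows", "kwargs": {
  "commands": [
    [[0,0.5,0.37,0,0,0],[0,0.968,0.729,0,0,0]]
  ]
}}

```text
time_s: 1.98
ee_pos: [436.8, -103.7, 214.2]
ee_rot: [-32.6, 89.9, -26.8]
force: [0.9, -0.6, 0.1]
gripper_width: 91.1
```

Request:
{"fn": "send_rows", "kwargs": {
  "commands": [
    [[0,0.5,0.37,0,0,0],[0,0.968,0.729,0,0,0]]
  ]
}}

```text
time_s: 2.22
ee_pos: [499.3, 0.3, 214.1]
ee_rot: [-35.0, 90.0, -29.2]
force: [1.0, -0.3, 1.2]
gripper_width: 91.0
```

Request:
{"fn": "send_rows", "kwargs": {
  "commands": [
    [[0,0.5,0.37,0,0,0],[0,0.968,0.729,0,0,0]]
  ]
}}

```text
time_s: 2.48
ee_pos: [561.8, 104.1, 213.9]
ee_rot: [-52.4, 90.0, -46.6]
force: [-0.1, -0.6, -0.6]
gripper_width: 91.1
```

Request:
{"fn": "send_rows", "kwargs": {
  "commands": [
    [[0,0.5,0.37,0,0,0],[0,0.968,0.729,0,0,0],[0,0.968,0.729,0,0,0],[0,0.968,0.729,0,0,0]]
  ]
}}

```text
time_s: 2.98
ee_pos: [622.9, 205.5, 213.3]
ee_rot: [-147.9, 89.9, -142.0]
force: [0.2, -1.2, 0.4]
gripper_width: 91.2
```

```bash
python3 -c "
from h import *
go((624.8,205.3,31),6)
grab('side','s1')
crop('s1',180,90,380,240,4)"
```

```text
t 2.98 p [622.9 205.5 213.3] yaw 5.9 q [17.3 25.8 78.  -0.  76.3 11.4] F [ 0.2 -1.2  0.4] T [ 0.02 -0.07  0.04] w 91.2
shift [ 1.823 -0.002  0.021] turn [-0.0003 -0.0003  0.0002]
```

View pics/s1_c180_90.png

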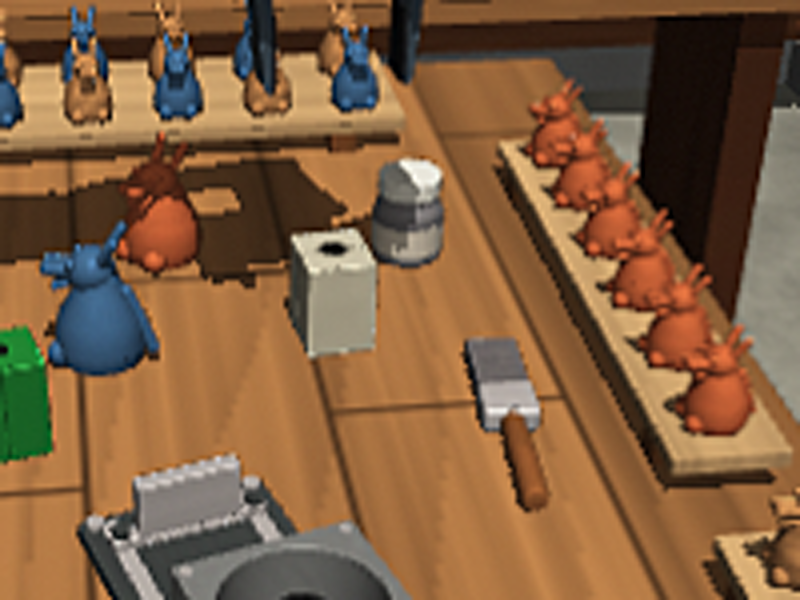

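The side view shows the fingers (crop 262,80 and 403,70) straddling the white mould (335,290), with the jar and blue dragon well clear. I'll descend and grip.

Request:
{"fn": "send_rows", "kwargs": {
  "commands": [
    [[0.5,0,0.02,0,0,0],[1,0,0.02,0,0,0],[1,0,0.02,0,0,0]]
  ]
}}

```text
time_s: 3.4
ee_pos: [622.2, 203.7, 110.6]
ee_rot: [-167.0, 89.5, -161.2]
force: [0.2, 0.3, 0.0]
gripper_width: 90.8
```

Request:
{"fn": "send_rows", "kwargs": {
  "commands": [
    [[0.3,0,0,0,0,0],[0.6,0,0,0,0,0],[0.82,0,0,0,0,0],[0.82,0,0,0,0,0]]
  ]
}}

```text
time_s: 3.9
ee_pos: [625.7, 205.4, 33.0]
ee_rot: [-38.0, 90.0, -32.1]
force: [-1.0, 0.8, -0.3]
gripper_width: 91.7
```

Request:
{"fn": "send_rows", "kwargs": {
  "commands": [
    [[0,0,0,0,0,0],[0,0,0,0,0,0],[0,0,0,0,0,0],[0,0,0,0,0,0],[0,0,0,0,0,0],[0,0,0,0,0,0]]
  ],
  "jaw": 1,
  "force": 25
}}

```text
time_s: 4.65
ee_pos: [626.0, 206.2, 32.4]
ee_rot: [1.7, 89.9, 7.6]
force: [0.8, -1.0, 3.3]
gripper_width: 54.0
```

```bash
python3 -c "
from h import *
go((624.8,205.3,180),6)"
```

```text
t 4.65 p [626.  206.2  32.4] yaw 5.94 q [17.2 34.2 91.1 -0.  54.6 11.3] F [ 0.8 -1.   3.3] T [-0.07 -0.15 -0.03] w 54.0
shift [-1.476 -0.007 -0.011] turn [-0.0002  0.0002 -0.    ]
```

Request:
{"fn": "send_rows", "kwargs": {
  "commands": [
    [[-0.15,0,0,0,0,0],[-0.45,0,0,0,0,0],[-0.9,0,0,0,0,0]]
  ]
}}

```text
time_s: 5.03
ee_pos: [623.6, 205.7, 121.1]
ee_rot: [-169.4, 89.7, -163.5]
force: [1.2, 0.4, -3.1]
gripper_width: 53.9
```

Request:
{"fn": "send_rows", "kwargs": {
  "commands": [
    [[-0.4,0,0,0,0,0],[-0.7,0,0,-0.02,0,0],[-0.7,-0.2,-0.2,-0.028,0,0],[-0.7,-0.6,-0.3,-0.028,0,0],[-0.7,-1,-0.4,-0.028,0,0],[-0.7,-1,-0.4,-0.028,0,0]]
  ]
}}

```text
time_s: 5.78
ee_pos: [594.7, 99.9, 192.0]
ee_rot: [-167.5, 89.9, -151.6]
force: [-0.2, -0.2, -2.5]
gripper_width: 53.8
```

```bash
python3 -c "
from h import *
go((507,-89.5,180),16)"
```

```text
t 5.78 p [594.7  99.9 192. ] yaw 15.83 q [ 8.5 21.7 87.7 -0.  70.7 -7.3] F [-0.2 -0.2 -2.5] T [ 0.05 -0.11 -0.04] w 53.8
shift [ 0.124 -1.583 -1.361] turn [-0.0005 -0.0003  0.0001]
```

Request:
{"fn": "send_rows", "kwargs": {
  "commands": [
    [[0,-0.25,-0.2,0,0,0],[0,-0.55,-0.45,0,0,0],[0,-0.8,-0.68,0,0,0]]
  ]
}}

```text
time_s: 6.15
ee_pos: [551.9, 6.6, 191.9]
ee_rot: [142.9, 89.9, 159.0]
force: [0.4, 0.2, -3.1]
gripper_width: 53.8
```

Request:
{"fn": "send_rows", "kwargs": {
  "commands": [
    [[0,-0.3,-0.25,0,0,0],[0,-0.6,-0.5,0,0,0],[0.1,-0.78,-0.68,0,0,0],[0.12,-0.78,-0.68,0,0,0],[0.12,-0.78,-0.68,0,0,0],[0.12,-0.78,-0.68,0,0,0]]
  ]
}}

```text
time_s: 6.9
ee_pos: [509.6, -85.9, 180.2]
ee_rot: [3.5, 90.0, 19.6]
force: [0.1, -0.4, -3.3]
gripper_width: 53.7
```

```bash
python3 -c "
from h import *
go((507,-89.5,46.4),16)
grab('side','s2');grab('top','t2')
crop('s2',180,150,330,300,4);crop('t2',232,155,372,255,5.7)"
```

```text
t 6.9 p [509.6 -85.9 180.2] yaw 16.09 q [-10.9  14.5 100.2   0.   65.2 -27. ] F [ 0.1 -0.4 -3.3] T [ 0.02 -0.12  0.01] w 53.7
shift [ 1.338 -0.027 -0.036] turn [ 0.0002  0.0001 -0.    ]
```

View pics/s2_c180_150.png

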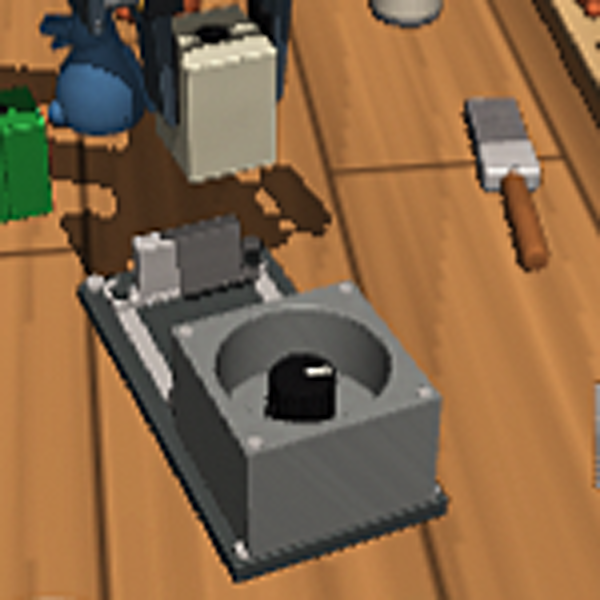

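View pics/t2.png

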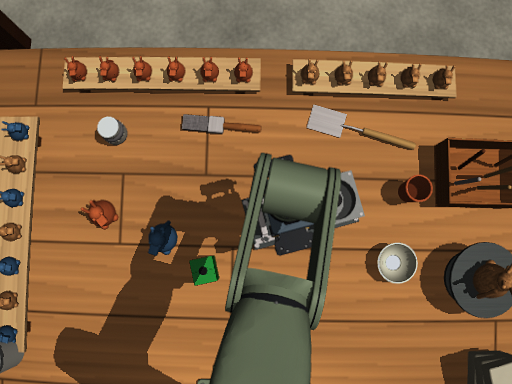

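Run:
```python
from h import *
k=np.array([541.8,-214.0]); a=np.radians(106); Y=np.array([np.cos(a),np.sin(a)]); X=np.array([Y[1],-Y[0]])
for x,y,z in [(136,238,60),(238,217,60),(145,300,14),(250,275,14),(302,358,82),(347,288,90),(426,392,90),(255,443,90),(180,330,90)]:
    p=atz('side',180+(x+.5)/4-.5,150+(y+.5)/4-.5,z)[:2]; print(p.round(1),'clamp', ((p-k)@X).round(1),((p-k)@Y-77).round(1))
```

```text
[461.6 -49.7] clamp -31.8 103.1
[527.9 -34.6] clamp 36.1 99.3
[465.1 -54.8] clamp -29.9 97.1
[535.2 -36.6] clamp 42.5 95.4
[ 545.7 -203.5] clamp 6.7 -68.0
[ 578.7 -154.3] clamp 51.9 -29.8
[ 606.2 -248.6] clamp 52.4 -128.1
[ 511.2 -276.6] clamp -46.7 -128.8
[ 480.1 -180.8] clamp -50.2 -28.1
```

Request:
{"fn": "send_rows", "kwargs": {
  "commands": [
    [[0.2,-0.027,-0.036,0,0,0],[0.5,-0.027,-0.036,0,0,0],[0.8,-0.027,-0.036,0,0,0],[1,-0.027,-0.036,0,0,0],[1,-0.027,-0.036,0,0,0]]
  ]
}}

```text
time_s: 7.62
ee_pos: [505.3, -89.9, 78.7]
ee_rot: [152.5, 89.8, 168.5]
force: [-0.5, 0.8, -3.4]
gripper_width: 54.0
```

```bash
python3 -c "
from h import *
go((507,-89.5,46.4),16)
grab('side','s3')
crop('s3',180,120,330,270,4)"
```

```text
t 7.62 p [505.3 -89.9  78.7] yaw 16.05 q [-11.4  20.3 108.5   0.   51.4 -27.4] F [-0.5  0.8 -3.4] T [-0.04 -0.12 -0.02] w 54.0
shift [ 0.323 -0.002  0.019] turn [ 0.0001 -0.0005 -0.0003]
```

View pics/s3_c180_120.png

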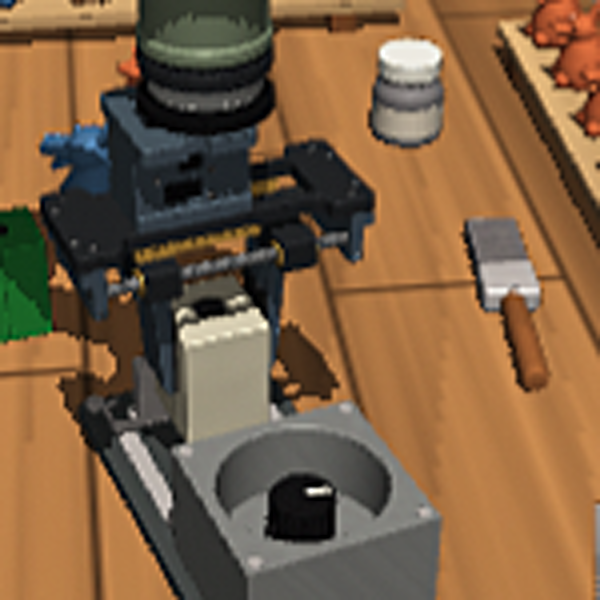

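Request:
{"fn": "send_rows", "kwargs": {
  "commands": [
    [[0.1,0,0.01,0,0,0],[0.2,0,0.015,0,0,0],[0.28,0,0.015,0,0,0],[0.3,0,0.015,0,0,0],[0.3,0,0.015,0,0,0]]
  ]
}}

```text
time_s: 8.3
ee_pos: [507.6, -90.1, 49.9]
ee_rot: [-148.6, 90.0, -132.6]
force: [0.1, 0.5, -3.5]
gripper_width: 53.8
```

```bash
python3 -c "
from h import *
go((507,-89.5,46.4),16)"
```

```text
t 8.3 p [507.6 -90.1  49.9] yaw 16.01 q [-11.3  22.5 110.3  -0.   47.2 -27.4] F [ 0.1  0.5 -3.5] T [-0.02 -0.1   0.01] w 53.8
shift [ 0.035  0.008 -0.004] turn [ 0. -0.  0.]
```

Request:
{"fn": "send_rows", "kwargs": {
  "commands": [
    [[0.01,0,0,0,0,0],[0.02,0,0,0,0,0],[0.025,0,0,0,0,0],[0.025,0,0,0,0,0]]
  ]
}}

```text
time_s: 8.8
ee_pos: [507.6, -90.1, 47.5]
ee_rot: [-57.0, 90.0, -40.9]
force: [0.6, -0.2, -3.6]
gripper_width: 53.9
```

Request:
{"fn": "send_rows", "kwargs": {
  "commands": [
    [[0.01,0,0,0,0,0],[0.01,0,0,0,0,0],[0.01,0,0,0,0,0]]
  ]
}}

```text
time_s: 9.18
ee_pos: [507.6, -90.1, 46.4]
ee_rot: [-116.6, 90.0, -100.6]
force: [0.7, 0.2, -4.0]
gripper_width: 53.7
```

Request:
{"fn": "send_rows", "kwargs": {
  "commands": [
    [[0.01,0,0,0,0,0],[0.01,0,0,0,0,0],[0.01,0,0,0,0,0]]
  ]
}}

```text
time_s: 9.55
ee_pos: [507.6, -90.1, 46.4]
ee_rot: [-44.0, 90.0, -28.0]
force: [-1.9, -0.4, 5.1]
gripper_width: 54.4
```

Contact felt (+5 N). Releasing.

Request:
{"fn": "send_rows", "kwargs": {
  "commands": [
    [[0,0,0,0,0,0],[0,0,0,0,0,0],[0,0,0,0,0,0],[0,0,0,0,0,0]]
  ],
  "jaw": -0.8
}}

```text
time_s: 10.05
ee_pos: [507.6, -90.1, 45.4]
ee_rot: [-100.1, 90.0, -84.1]
force: [0.1, -0.2, -0.2]
gripper_width: 82.2
```

Request:
{"fn": "send_rows", "kwargs": {
  "commands": [
    [[-0.2,0,0,0,0,0],[-0.6,0,0,0,0,0],[-1,0,0,0,0,0]]
  ]
}}

```text
time_s: 10.42
ee_pos: [507.3, -90.0, 146.2]
ee_rot: [159.5, 90.0, 175.5]
force: [-0.3, 0.0, -0.2]
gripper_width: 82.1
```

Request:
{"fn": "send_rows", "kwargs": {
  "commands": [
    [[-0.2,-0.4,0,0,0,0],[-0.2,-0.8,0,0,0,0],[-0.2,-1,0,0,0,0],[-0.2,-1,0,0,0,0]]
  ],
  "jaw": 0
}}

```text
time_s: 10.92
ee_pos: [534.9, -186.7, 164.7]
ee_rot: [130.1, 89.9, 146.0]
force: [0.3, 0.4, 0.0]
gripper_width: 46.6
```

```bash
python3 -c "
from h import *
go((542.8,-214,51),78)
grab('side','s4');grab('top','t4')
crop('s4',180,120,330,270,4);crop('t4',232,155,372,255,5.7)"
```

```text
t 10.93 p [ 534.9 -186.7  164.7] yaw 15.91 q [-20.4  19.6  95.1   0.   65.4 -36.3] F [0.3 0.4 0. ] T [ 0.   -0.09 -0.  ] w 46.6
shift [ 1.137 -0.286  0.002] turn [-0.1725 -0.     -0.0003]
```

View pics/s4_c180_120.png

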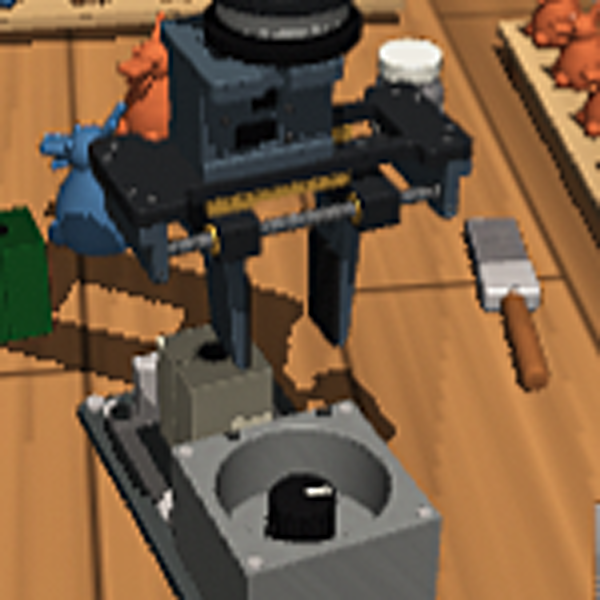

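View pics/t4_c232_155.png

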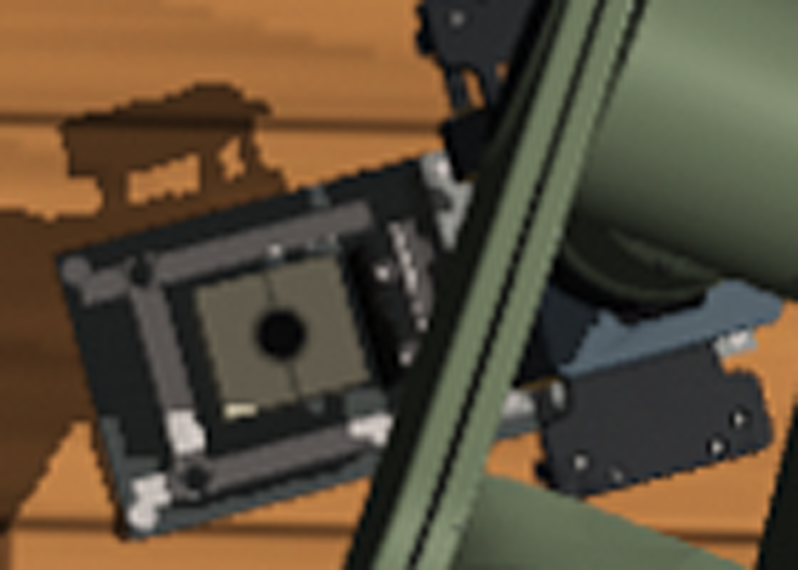

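The mould stands free on the bed, lined up (hole at crop 281,333), with a gap to both jaws. Next is the knob.

Request:
{"fn": "send_rows", "kwargs": {
  "commands": [
    [[0,-0.286,0,-0.03,0,0],[0,-0.286,0,-0.06,0,0],[0,-0.286,0,-0.09,0,0],[0,-0.286,0,-0.12,0,0],[0,-0.286,0,-0.15,0,0],[0,-0.286,0,-0.1725,0,0],[0,-0.286,0,-0.1725,0,0],[0,-0.286,0,-0.1725,0,0]]
  ]
}}

```text
time_s: 12.02
ee_pos: [542.9, -212.8, 165.4]
ee_rot: [58.3, 90.0, 136.4]
force: [-0.2, -0.8, 0.1]
gripper_width: 45.7
```

```bash
python3 -c "
from h import *
go((542.8,-214,100),78)
grab('side','s5')
crop('s5',180,120,330,270,4)"
```

```text
t 12.03 p [ 542.9 -212.8  165.4] yaw 78.05 q [ -22.5   21.    92.9    0.    66.2 -100.6] F [-0.2 -0.8  0.1] T [ 0.06 -0.2  -0.01] w 45.7
shift [ 0.654 -0.002 -0.012] turn [ 0.0001  0.     -0.0001]
```

View pics/s5_c180_120.png

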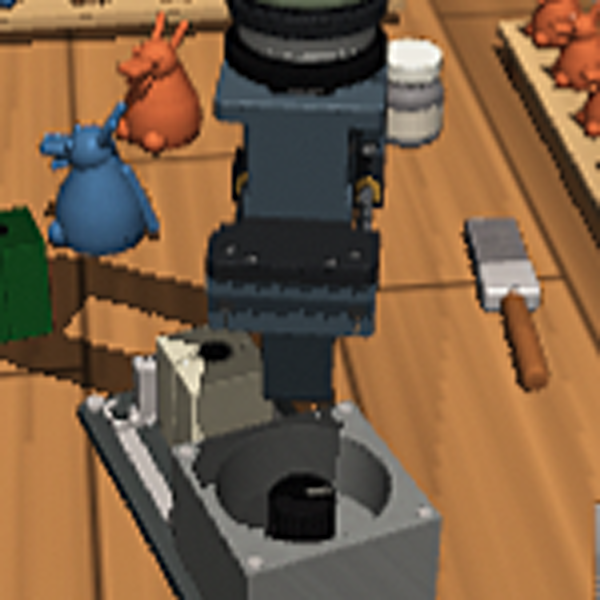

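Request:
{"fn": "send_rows", "kwargs": {
  "commands": [
    [[0.3,0,-0.012,0,0,0],[0.6,0,-0.012,0,0,0],[0.66,0,-0.012,0,0,0],[0.66,0,-0.012,0,0,0]]
  ]
}}

```text
time_s: 12.58
ee_pos: [543.1, -214.9, 99.8]
ee_rot: [-110.5, 90.0, -32.4]
force: [0.2, -0.4, 0.3]
gripper_width: 45.7
```

```bash
python3 -c "
from h import *
go((542.8,-214,52),78)
grab('side','s6')
crop('s6',205,180,305,280,6)"
```

```text
t 12.57 p [ 543.1 -214.9   99.8] yaw 78.09 q [ -22.7   24.4   97.8   -0.    57.7 -100.8] F [ 0.2 -0.4  0.3] T [ 0.03 -0.12  0.03] w 45.7
shift [0.478 0.005 0.008] turn [ 0.0003 -0.      0.    ]
```

View pics/s6_c205_180.png

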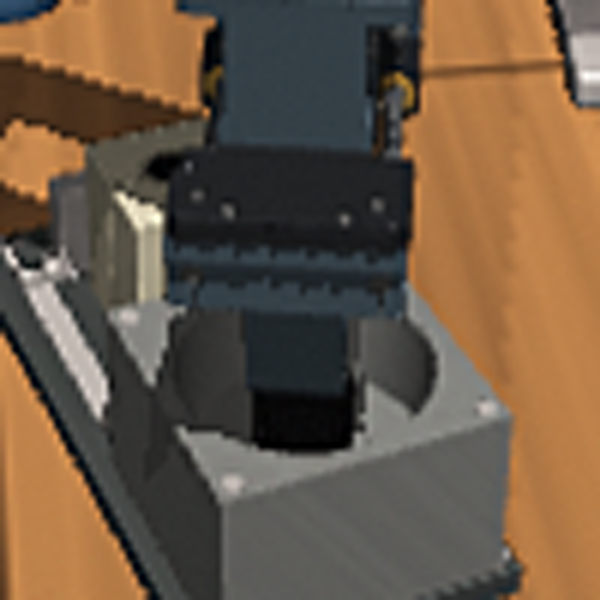

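Run:
```python
from h import *
c=env.get_calibration('side');K=np.array(c['mtx'],float);D=np.array(c['dist_coeffs'],float);T=np.array(c['camera_from_world'],float)
def pr(p):
    q=T@np.r_[p,1]; v=np.array([[[q[0]/-q[2],-q[1]/-q[2],1.]]]); return cv2.projectPoints(np.array([[q[0],-q[1],-q[2]]]),np.zeros(3),np.zeros(3),K,D)[0][0,0]
for p in [(543.1-.2*37,-214.9-37,99.8),(543,-214,82),(543,-214,55)]: print(((pr(p)-[205,180]+.5)*6-.5).round(1))
```

```text
[294.4 409.7]
[299.7 376.3]
[298.8 431.6]
```

Request:
{"fn": "send_rows", "kwargs": {
  "commands": [
    [[0.1,0.005,0.008,0,0,0],[0.2,0.005,0.008,0,0,0],[0.3,0.005,0.008,0,0,0],[0.4,0.005,0.008,0,0,0],[0.47,0.005,0.008,0,0,0],[0.47,0.005,0.008,0,0,0],[0.47,0.005,0.008,0,0,0]]
  ]
}}

```text
time_s: 13.5
ee_pos: [542.7, -214.1, 52.7]
ee_rot: [-108.1, 90.0, -30.0]
force: [-0.8, -0.8, 0.4]
gripper_width: 45.4
```

Request:
{"fn": "send_rows", "kwargs": {
  "commands": [
    [[0,0,0,0,0,0],[0,0,0,0,0,0],[0,0,0,0,0,0],[0,0,0,0,0,0]]
  ],
  "jaw": 1,
  "force": 10
}}

```text
time_s: 14.0
ee_pos: [542.5, -215.5, 52.9]
ee_rot: [-157.7, 89.8, -79.5]
force: [-1.2, -5.0, -0.2]
gripper_width: 35.6
```

```bash
python3 -c "
from h import *
go((542.8,-214,52),78)"
```

```text
t 14.0 p [ 542.5 -215.5   52.9] yaw 78.16 q [ -22.7   27.3  101.    -0.2   51.7 -100.8] F [-1.2 -5.  -0.2] T [-0.78  0.06  0.04] w 35.6
shift [ 0.009 -0.     0.015] turn [ 0.0004 -0.0004  0.0002]
```

Request:
{"fn": "send_rows", "kwargs": {
  "commands": [
    [[0,0,-0.02,0,0,0],[0,0,-0.02,0,0,0],[0,0,-0.02,0,0,0],[0,0,-0.02,0,0,0]]
  ]
}}

```text
time_s: 14.5
ee_pos: [542.4, -215.6, 52.8]
ee_rot: [-59.7, 90.0, 18.4]
force: [1.0, 2.8, 4.5]
gripper_width: 35.7
```

Request:
{"fn": "send_rows", "kwargs": {
  "commands": [
    [[0,0,0,0,0,0],[0,0,0,0,0,0],[0,0,0,0,0,0]]
  ],
  "force": 50
}}

```text
time_s: 14.88
ee_pos: [542.5, -215.6, 52.8]
ee_rot: [-54.5, 89.9, 23.6]
force: [1.0, 3.4, 5.7]
gripper_width: 35.3
```

```bash
python3 -c "
from h import *
go((542.8,-214,52),78)"
```

```text
t 14.88 p [ 542.5 -215.6   52.8] yaw 78.11 q [-2.280e+01  2.730e+01  1.009e+02  1.000e-01  5.180e+01 -1.010e+02] F [1.  3.4 5.7] T [ 0.8  -0.26  0.13] w 35.3
shift [ 0.008 -0.     0.016] turn [0.0003 0.0001 0.0001]
```

Request:
{"fn": "send_rows", "kwargs": {
  "commands": [
    [[0,0,0.003,0.015,0,0],[0,0,0.003,0.03,0,0],[0,0,0.003,0.045,0,0],[0,0,0.003,0.06,0,0],[0,0,0.003,0.07,0,0],[0,0,0.003,0.08,0,0],[0,0,0.003,0.08,0,0]]
  ]
}}

```text
time_s: 15.75
ee_pos: [542.8, -214.8, 52.8]
ee_rot: [-14.5, 89.9, 34.8]
force: [0.9, 5.8, 5.0]
gripper_width: 34.9
```

```bash
python3 -c "
from h import *
go((542.8,-215.5,52),-80)
grab('side','s7');crop('s7',180,150,305,275,6)"
```

```text
t 15.75 p [ 542.8 -214.8   52.8] yaw 49.28 q [-2.280e+01  2.730e+01  1.009e+02  1.000e-01  5.170e+01 -7.210e+01] F [0.9 5.8 5. ] T [ 0.92 -0.46  0.  ] w 34.9
shift [ 0.008 -0.004 -0.006] turn [ 3.591e-01  2.000e-04 -3.000e-04]
```

View pics/s7_c180_150.png

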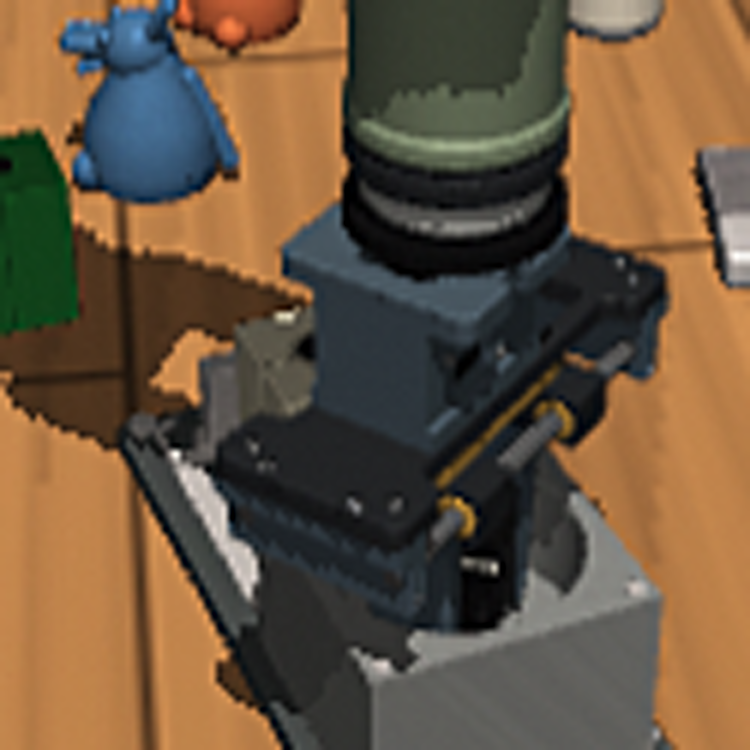

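Request:
{"fn": "send_rows", "kwargs": {
  "commands": [
    [[0,0,0.004,0.01,0,0],[0,0,0.004,0.02,0,0],[0,0,0.004,0.03,0,0],[0,0,0.004,0.04,0,0],[0,0,0.004,0.05,0,0],[0,0,0.004,0.06,0,0]]
  ]
}}

```text
time_s: 16.55
ee_pos: [543.3, -214.5, 52.8]
ee_rot: [-2.4, 89.9, 25.3]
force: [3.0, 6.5, 3.6]
gripper_width: 35.2
```

```bash
python3 -c "
from h import *
go((542.8,-215.5,52),-80)
print(env.state()['effort'].round(3))
grab('top','t7');crop('t7',232,155,372,255,5.7)"
```

```text
t 16.55 p [ 543.3 -214.5   52.8] yaw 27.63 q [-2.270e+01  2.730e+01  1.009e+02  1.000e-01  5.170e+01 -5.040e+01] F [3.  6.5 3.6] T [ 1.01 -0.56  0.34] w 35.2
shift [ 0.008 -0.006 -0.01 ] turn [ 2.99e-01  2.00e-04 -3.00e-04]
[ -4.108 -42.153 -17.101  -1.383   0.095  -0.074]
```

View pics/t7_c232_155.png

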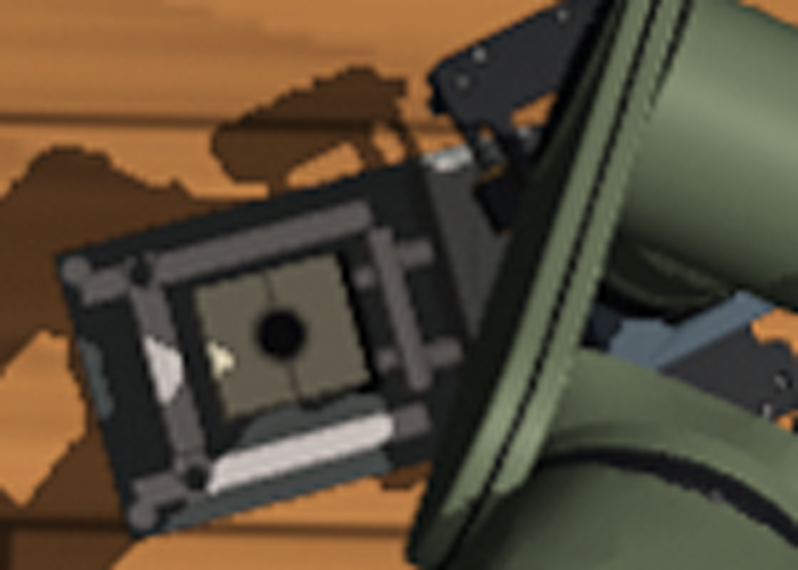

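Request:
{"fn": "send_rows", "kwargs": {
  "commands": [
    [[0,0.005,0.005,0.013,0,0],[0,0.01,0.01,0.026,0,0],[0,0.01,0.01,0.039,0,0],[0,0.01,0.01,0.052,0,0],[0,0.01,0.01,0.065,0,0],[0,0.01,0.01,0.078,0,0],[0,0.01,0.01,0.091,0,0],[0,0.01,0.01,0.104,0,0],[0,0.01,0.01,0.117,0,0]]
  ]
}}

```text
time_s: 17.73
ee_pos: [544.5, -214.3, 52.9]
ee_rot: [-5.9, 89.8, -20.4]
force: [3.7, 2.5, 2.8]
gripper_width: 34.8
```

```bash
python3 -c "
from h import *
go((542.8,-215.5,52),-80)
print(env.state()['effort'].round(3))
grab('top','t8');crop('t8',232,155,372,255,5.7)"
```

```text
t 17.73 p [ 544.5 -214.3   52.9] yaw -14.49 q [-22.6  27.3 100.9   0.   51.6  -8.1] F [3.7 2.5 2.8] T [ 0.48 -0.7   0.36] w 34.8
shift [ 0.009 -0.016 -0.014] turn [ 0.182   0.0006 -0.0003]
[ -2.561 -43.363 -16.279  -0.657   0.814  -0.172]
```

View pics/t8_c232_155.png

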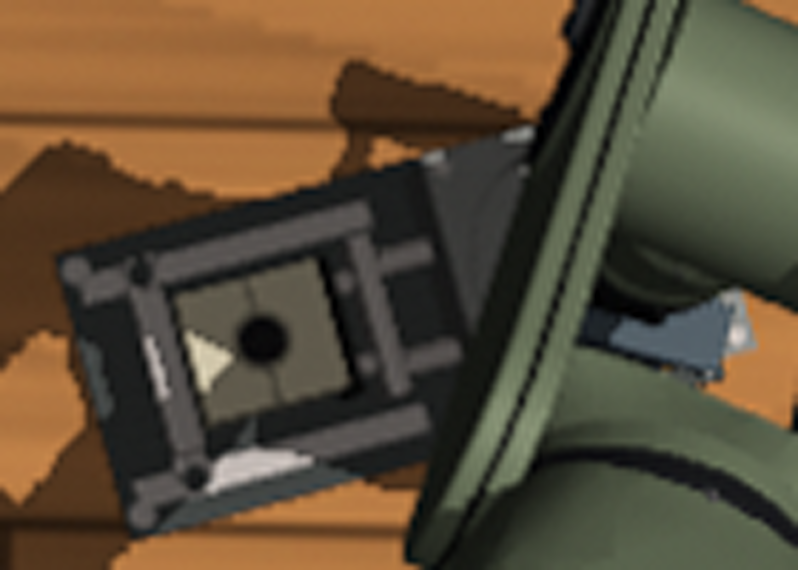

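Run:
```python
from h import *
crop('t8',240,190,310,245,11)
k=np.array([541.8,-214.0]); a=np.radians(106); Y=np.array([np.cos(a),np.sin(a)]); X=np.array([Y[1],-Y[0]])
for n,pts in {'t7':[(281,333,76)],'t8':[(263,339,76),(177,293,76),(208,425,76),(315,258,76),(352,385,76),(163,285,60),(205,455,60)]}.items():
  for x,y,z in pts:
    p=atz('top',232+(x+.5)/5.7-.5,155+(y+.5)/5.7-.5,z)[:2]; print(n,'clamp', ((p-k)@X).round(1),((p-k)@Y-77).round(1))
```

```text
t7 clamp 1.8 50.4
t8 clamp 1.3 58.2
t8 clamp 28.6 87.5
t8 clamp -27.0 89.1
t8 clamp 28.1 28.9
t8 clamp -26.2 27.8
t8 clamp 34.6 91.7
t8 clamp -38.2 92.9
```

View pics/t8_c240_190.png

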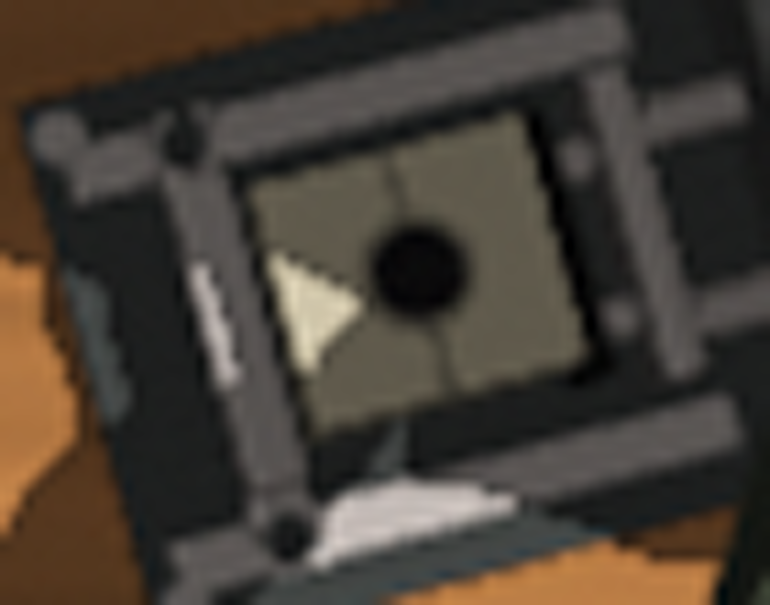

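```bash
cat >> h.py <<'E'
def hole(tag):
    p,d=grab('top',tag)
    g=cv2.resize(cv2.cvtColor(p,cv2.COLOR_RGB2GRAY)[196:234,255:300].astype(np.float32),None,fx=8,fy=8,interpolation=cv2.INTER_CUBIC)
    m=(g<40).astype(np.uint8); n,l,s,c=cv2.connectedComponentsWithStats(m)
    k=np.array([541.8,-214.0]); a=np.radians(106); Y=np.array([np.cos(a),np.sin(a)]); X=np.array([Y[1],-Y[0]])
    for i in range(1,n):
        if 1000<s[i,4]<8000 and .7<s[i,2]/s[i,3]<1.4:
            u=(c[i]+.5)/8-.5+[255,196]; q=atz('top',*u,76)[:2]-k; print('hole px',u.round(2),'clamp x',(q@X).round(2),'y',(q@Y-77).round(2),'area',s[i,4])
def step(tag):
    go((542.8,-214,52),-80); hole(tag)
E
python3 -c "
from h import *
step('t9')"
```

```text
t 17.77 p [ 544.6 -214.3   52.9] yaw -14.61 q [-22.6  27.3 100.9   0.   51.6  -8. ] F [4.2 2.  3.4] T [ 0.42 -0.76  0.16] w 35.1
shift [ 0.009 -0.001 -0.018] turn [ 0.1817  0.0006 -0.0003]
hole px [277.5  214.29] clamp x 0.94 y 58.87 area 3750
hole px [270.53 230.7 ] clamp x -31.93 y 84.47 area 1898
```

Request:
{"fn": "send_rows", "kwargs": {
  "commands": [
    [[0,0.003,0.003,0.012,0,0],[0,0.003,0.006,0.024,0,0]]
  ]
}}

```text
time_s: 18.08
ee_pos: [544.8, -214.4, 52.9]
ee_rot: [-6.8, 89.8, -29.8]
force: [2.8, 1.2, 3.6]
gripper_width: 35.3
```

```bash
python3 -c "
from h import *
step('t10')"
```

```text
t 18.07 p [ 544.8 -214.4   52.9] yaw -23.04 q [-22.6  27.4 100.8  -0.   51.7   0.5] F [2.8 1.2 3.6] T [ 0.27 -0.68  0.35] w 35.3
shift [ 0.009 -0.004 -0.02 ] turn [ 0.1582  0.0005 -0.0002]
hole px [276.72 214.46] clamp x 1.02 y 60.75 area 3787
```

Request:
{"fn": "send_rows", "kwargs": {
  "commands": [
    [[0,0,0.003,0.012,0,0],[0,0,0.006,0.024,0,0]]
  ]
}}

```text
time_s: 18.38
ee_pos: [545.0, -214.5, 52.8]
ee_rot: [1.3, 89.9, -30.4]
force: [3.2, 2.6, 3.5]
gripper_width: 35.5
```

```bash
python3 -c "
from h import *
step('t11')"
```

```text
t 18.38 p [ 545.  -214.5   52.8] yaw -31.64 q [-22.6  27.4 100.7  -0.   51.7   9.1] F [3.2 2.6 3.5] T [ 0.29 -0.6   0.38] w 35.5
shift [ 0.008 -0.007 -0.021] turn [ 0.1343  0.0004 -0.0002]
hole px [276.61 214.46] clamp x 1.1 y 61.0 area 3789
```

Request:
{"fn": "send_rows", "kwargs": {
  "commands": [
    [[0,0,0.003,0.01,0,0],[0,0,0.003,0.02,0,0]]
  ]
}}

```text
time_s: 18.68
ee_pos: [545.2, -214.7, 52.9]
ee_rot: [7.0, 89.9, -31.8]
force: [4.1, 2.2, 4.7]
gripper_width: 35.1
```

```bash
python3 -c "
from h import *
step('t12')"
```

```text
t 18.68 p [ 545.2 -214.7   52.9] yaw -38.77 q [-22.6  27.4 100.7  -0.   51.8  16.2] F [4.1 2.2 4.7] T [ 0.24 -0.63  0.43] w 35.1
shift [ 0.008 -0.01  -0.022] turn [ 0.1145  0.0003 -0.0002]
hole px [276.6  214.46] clamp x 1.09 y 61.01 area 3798
```

Request:
{"fn": "send_rows", "kwargs": {
  "commands": [
    [[0,0,0.003,0.012,0,0],[0,0,0.003,0.023,0,0]]
  ]
}}

```text
time_s: 18.98
ee_pos: [545.3, -214.8, 52.8]
ee_rot: [14.5, 89.9, -32.6]
force: [3.3, 1.9, 4.3]
gripper_width: 35.3
```

```bash
python3 -c "
from h import *
step('t13')"
```

```text
t 18.98 p [ 545.3 -214.8   52.8] yaw -47.05 q [-22.6  27.4 100.7  -0.   51.8  24.5] F [3.3 1.9 4.3] T [ 0.31 -0.7   0.59] w 35.3
shift [ 0.008 -0.013 -0.023] turn [ 0.0915  0.0003 -0.0002]
hole px [276.59 214.47] clamp x 1.08 y 61.04 area 3800
```

```bash
python3 -c "
from h import *
for i in range(8):
    grab('top','x'); s=env.state(); print(s['time_s'],s['torque'].round(3), s['effort'][5].round(3))
go((542.8,-214,52),-80)"
```

```text
19.075 [ 0.21  -0.658  0.196] 0.375
19.125 [ 0.149 -0.793  0.281] 0.238
19.175 [ 0.198 -0.773  0.246] 0.242
19.225 [ 0.231 -0.802  0.269] 0.26
19.275 [ 0.175 -0.84   0.319] 0.282
19.325 [ 0.159 -0.876  0.329] 0.283
19.375 [ 0.159 -0.864  0.364] 0.304
19.425 [ 0.207 -0.85   0.281] 0.308
t 19.43 p [ 545.3 -214.8   52.8] yaw -47.09 q [-22.6  27.4 100.7  -0.   51.8  24.5] F [4.4 1.5 4.6] T [ 0.21 -0.85  0.28] w 35.1
shift [ 0.008 -0.013 -0.023] turn [ 0.0914  0.0003 -0.0002]
```

Request:
{"fn": "send_rows", "kwargs": {
  "commands": [
    [[0,0,0,0,0,0],[0,0,0,0,0,0],[0,0,0,0,0,0]]
  ],
  "jaw": 0.02
}}

```text
time_s: 19.8
ee_pos: [543.2, -214.2, 51.6]
ee_rot: [-148.1, 89.8, 164.8]
force: [0.4, -0.6, -0.3]
gripper_width: 44.7
```

```bash
python3 -c "
from h import *
go((543,-215,52.8),-47)"
```

```text
t 19.8 p [ 543.2 -214.2   51.6] yaw -47.17 q [-22.6  27.5 100.8  -0.   51.9  24.5] F [ 0.4 -0.6 -0.3] T [-0.02 -0.05  0.02] w 44.7
shift [-0.012 -0.006  0.005] turn [-0.0005 -0.0004  0.0003]
```

Request:
{"fn": "send_rows", "kwargs": {
  "commands": [
    [[-0.1,0,0,0,0,0],[-0.25,0,0,0,0,0],[-0.45,0,0,0,0,0],[-0.75,0,0,0,0,0],[-1,0,0,0,0,0]]
  ]
}}

```text
time_s: 20.42
ee_pos: [544.9, -214.6, 154.9]
ee_rot: [21.4, 89.9, -25.7]
force: [0.2, 0.1, -0.2]
gripper_width: 44.8
```

Request:
{"fn": "send_rows", "kwargs": {
  "commands": [
    [[-0.5,0,0,0,0,0],[-0.6,-0.3,-0.3,0,0,0],[-0.6,-0.6,-0.3,0,0,0],[-0.6,-1,-0.3,0,0,0]]
  ]
}}

```text
time_s: 20.92
ee_pos: [450.4, -260.6, 214.3]
ee_rot: [13.5, 89.8, -33.6]
force: [-0.2, -0.8, -0.4]
gripper_width: 44.7
```

Request:
{"fn": "send_rows", "kwargs": {
  "commands": [
    [[0,-0.5,0,0,0,0],[0,-1,0,0,0,0]]
  ]
}}

```text
time_s: 21.18
ee_pos: [376.5, -329.3, 213.9]
ee_rot: [-0.5, 89.9, -47.6]
force: [-1.0, -1.4, 0.8]
gripper_width: 45.0
```

Request:
{"fn": "send_rows", "kwargs": {
  "commands": [
    [[0,-0.5,0,0,0,0],[0,-0.7,0,0,0,0],[0,-0.7,0,0,0,0],[0,-0.7,0,0,0,0]]
  ]
}}

```text
time_s: 21.68
ee_pos: [326.6, -375.6, 213.1]
ee_rot: [22.1, 89.9, -25.1]
force: [-0.4, -0.7, 0.6]
gripper_width: 44.5
```

```bash
python3 -c "
from h import *
step('t14'); grab('side','s14')
crop('s14',180,150,330,300,4);crop('t14',232,155,372,255,5.7)"
```

```text
t 21.68 p [ 326.6 -375.6  213.1] yaw -47.15 q [-50.3  11.4  99.5   0.   69.1  -3.2] F [-0.4 -0.7  0.6] T [ 0.03 -0.06  0.02] w 44.5
shift [1.612 2.683 0.284] turn [ 0.0913  0.0001 -0.0001]
hole px [276.58 214.5 ] clamp x 1.0 y 61.08 area 2767
```

View pics/s14_c180_150.png

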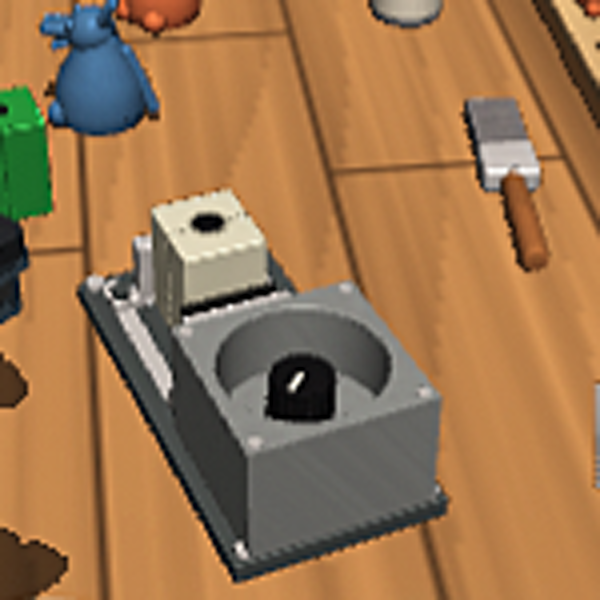

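View pics/t14_c232_155.png

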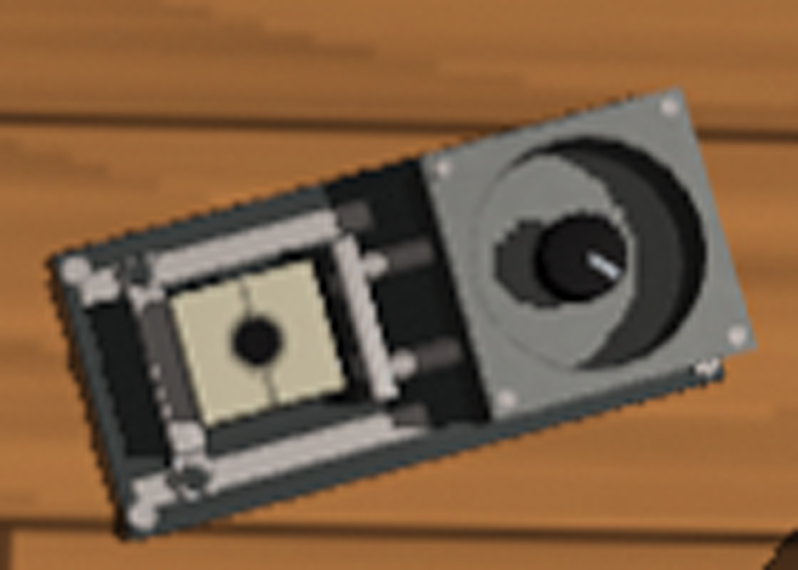

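Run:
```python
from h import *
import numpy as np
a=cv2.imread('pics/top0.png')[185:215,315:350];b=cv2.imread('pics/t14.png')[185:215,315:350]
cv2.imwrite('pics/knobs.png',np.hstack([cv2.resize(i,None,fx=11,fy=11,interpolation=cv2.INTER_CUBIC) for i in(a,b)]))
for i in(a,b):
    g=cv2.resize(cv2.cvtColor(i,cv2.COLOR_BGR2GRAY)[5:28,10:30].astype(np.float32),None,fx=8,fy=8,interpolation=cv2.INTER_CUBIC)
    m=(g>110).astype(np.uint8); n,l,s,c=cv2.connectedComponentsWithStats(m)
    for j in range(1,n): print(s[j],(c[j]/8+[325,190]).round(2), (lambda v:v)(cv2.minAreaRect(np.argwhere(l==j)[:,::-1].astype(np.float32))))
```

```text
[   0    0  128   32 2356] [331.92 191.37] ((63.48672103881836, 13.955923080444336), (127.73223876953125, 30.608379364013672), 1.6683374643325806)
[ 70  24  16  45 570] [334.7  195.73] ((77.41414642333984, 46.02547073364258), (44.13221740722656, 14.290847778320312), 87.51044464111328)
[129  38   7  11  53] [341.53 195.35] ((132.40000915527344, 42.80000686645508), (10.733126640319824, 5.366563320159912), 63.43495178222656)
[139  55   5  16  65] [342.61 197.77] ((141.0, 62.5), (15.0, 4.0), 90.0)
[   0   88  144   96 5117] [334.85 209.83] ((80.92766571044922, 157.3925323486328), (73.78822326660156, 168.1710205078125), 64.58399200439453)
[   0    0  129   34 2572] [332.24 191.46] ((64.00320434570312, 14.420127868652344), (129.0568084716797, 32.573951721191406), 2.2906100749969482)
[129  37   8  12  68] [341.56 195.34] ((132.40000915527344, 42.70000076293945), (12.33288288116455, 6.008327484130859), 71.56504821777344)
[   0   53  145  131 5484] [335.2  209.38] ((89.70184326171875, 144.73822021484375), (90.47276306152344, 190.11795043945312), 53.99714279174805)
[ 85  79  39  31 559] [338.03 201.68] ((103.71400451660156, 92.69235229492188), (43.5793571472168, 14.526453018188477), 34.82448959350586)
```

View pics/knobs.png

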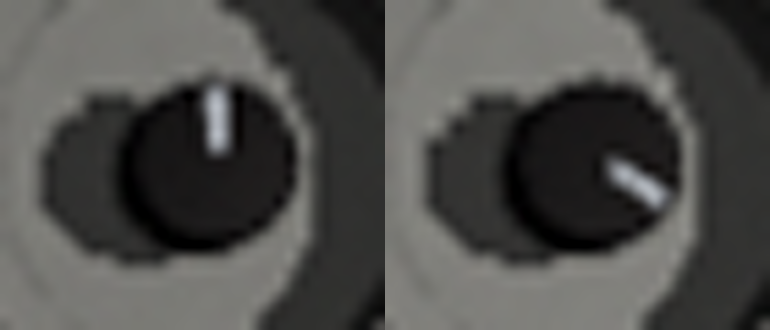

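```bash
python3 -c "
from h import *
print(env.job_done())"
```

```text
the job is handed in; nothing more can be done
None
```

The mould is standing in the clamp, pressed against the far jaw with an estimated 15 N, and I have handed the job in at about 22 s. No verdict came back.

**What I did:** I gripped the mould across its 54 mm faces and set it upright on the bed, square to the jaws. I let go only after feeling contact with the bed. I then put half-closed fingers into the well, gripped the knob and turned it about 125° clockwise, then let go and moved the arm clear.

**Last checks:**
- **Position:** the mould is upright against the far jaw, about 1 mm off the middle sideways. Its pour hole stopped moving while I turned the knob the last 23° or so, and had not shifted after release.
- **Clamping force from knob angle:** geometry gives 14 to 16 N. The white mark on the knob shows about 127° of turn against 125° measured on the tool, so there was no real slip; the mark alone would put the force at up to about 17 N.
- **Disagreement:** the last torque reading while turning was 0.59 N m, which alone would mean about 22 N, above the 21 N limit. That reading is noisy (about ±0.04 N m), and the one before it gave about 9 N, so I trusted the geometry.
- **Surroundings:** I never drove the arm near the bystanders. The nearby ones looked unmoved in the last close-up views; I did not recheck the rest. I saw no sign of contact with the rim; the largest force while working the knob was about 8 N, from the grip on the knob.

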